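Load a specimen holder onto the microscope's locating pin

TASK

Lift the specimen holder with the blue dish out of the yellow tray, keep it level, and lay it gently on the microscope's white base, pointing in under the lens but with its hole still well short of the brass pin, and let go of it. Then nudge it in under the lens from its tail, where a black grip tab is handy for it, until its hole drops over the pin and it lies flat and square, the dish centred under the lens; let go. Do not knock the microscope's head, and leave the other holder and the things standing on the bench where they are.

Things in the scene. Friction and masses are not known exactly. Their poses are not given: they have to be found in the camera images.
- holder: holder to load: aluminium plate 200 long (x), 60 wide, 10 thick; side rims 4 thick, 20 high in all, from x = -50 to +60; BLUE dish 50 across, 12 high, at x = +24. Origin: centre of the underside, also its balance point; +x to the nose, z up. 0.27 to 0.43 kg. Nose's underside bevelled from x = +88 to +100 (6 up): pushed, it rides over the pin. Starts flat in the tray, nose to the tray's +y
- tab (a point): centre of the foot of the holder's upright black grip tab, on the plate's top (10 above the underside) at the holder's x = -86, near the tail. The tab is 24 long (x), 10 thick (y) and 30 high, and stands on the centre line
- hole (a point): centre of the holder's round through hole, 16 across, at the plate's underside, at the holder's x = +74, y = 0
- specimen (a point): point on the holder's underside below the centre of its dish (x = +24), 50 from the hole towards the tail
- microscope: stereo microscope, fixed. Origin on the bench straight below the lens; z up. Its white base plate is 22 high, from x = -100 to +140 and y = -220 to +110; a holder is laid on the bare part at negative y and slid in along +y. When home, a holder's +x lies along the microscope's +y. A steel column 28 across stands at x = +115, y = -30, on the side away from the robot
- pin (a point): the fixed brass locating pin: its axis at the level of the base's top (22 above the bench), at x = 0, y = +50 from the microscope's origin. The pin is 12 across and 6 high, its upper half tapering to 6 across
- lens (a point): point on the base's top straight below the lens (x = 0, y = 0 of the microscope), in the middle of a black disc 88 across
- scope_head: the microscope's head, fixed, same origin and axes as the microscope. The ring light is 70 across, centred over the lens point, its underside 135 above the bench; above 190 the head is 82 wide along y (96 over the zoom knobs at 268) and spans x = -63 to +145 (focus block and knobs on the column: y = -67 to +7, 195 to 255 high), up to 390 high. No gripper fits under it, only beside it
- tray: yellow open tray, fixed, 270 (x) by 235 (y) outside, walls 4 thick and 20 high, floor 4 thick; origin at the centre of its underside. The two holders lie in it side by side, about 132 apart along x
- holder_b: the other holder, the same but with an ORANGE dish; same frame. To be left in the tray
- tube_rack: green rack of capped tubes, 75 by 142, 98 high; origin under its centre
- jar: specimen jar with white lid, 60 across, 75 high; origin under its centre
- reagent_bottle: amber bottle, 68 across, 150 high; origin under its centre
- slide_box: flat blue slide box, 95 by 175, 30 high; origin under its centre
- timer: white bench timer, 70 by 65, 18 high; origin under its centre
- beaker: glass beaker, 72 across, 90 high; origin under its centre
There are look-alikes about, which are no part of the job. What is shaped like the holder but brown is not meant.

How it is judged:
On the way, in this order (a step that is already met when the one before it is completed fails the run):
1. the blue-dish holder lies on the microscope's base with its hole short of the pin, let go and at rest (z of hole in the frame of microscope between 0.018 and 0.032 m and angle between holder's own z axis and vertical below 0.08 rad and horizontal distance between hole and pin between 0.01 and 0.15 m and angle between the x axis of holder and the y axis of microscope, either way round below 0.6 rad and contact force between the fingers and holder below 0.1 N and linear speed of holder below 0.02 m/s), for 0.2 s.
2. the holder's hole has dropped over the pin and it lies flat, its dish under the lens (horizontal distance between hole and pin below 0.003 m and z of hole in the frame of microscope below 0.0245 m and angle between holder's own z axis and vertical below 0.02 rad and horizontal distance between specimen and lens below 0.008 m), for 0.2 s.
At the end, for the whole second after the job is handed in: the blue-dish holder rests flat on the microscope's base (within 2.5 mm and 0.02 rad), its hole over the pin (axes within 3 mm) and its dish centred under the lens within 8 mm; released and at rest (all of step 2 and linear speed of holder below 0.01 m/s and angular speed of holder below 0.1 rad/s); the robot touches nothing.
It fails at once if the holder is tipped more than 0.35 rad (20 degrees) from level (angle between holder's own z axis and vertical above 0.35 rad).
It fails at once if the holder is dropped or forced hard onto the microscope (over 50 N) (contact force between holder and microscope above 50 N).
It fails at once if the microscope's head is knocked (over 8 N) (contact force between anything else and scope_head above 8 N).
It fails at once if another holder or a thing on the bench is moved by more than 30 mm (distance of any of holder_b, tube_rack, jar, reagent_bottle, slide_box, timer, beaker from where it was at the start of the episode above 0.03 m).
It also fails if it takes over 54 s, if anything falls off the work surface, if the arm or the gripper's body presses on something with over 40 N, if the wrist force passes 120 N, or if a joint passes its speed limit or range.

ROBOT

A 7-joint arm with a two-finger parallel gripper is mounted at the origin on the work surface. World frame = base frame: x ahead of the robot, y to its left, z up, the work surface at z = 0. Lengths are in m, angles in rad, forces in N, time in s.
With the tool pointing down it reaches from about 0.425 to 0.875 m from the base axis. Payload 8.4 kg.
Tool frame: the origin (TCP) lies at the very end of the fingers, on their centre line; the grasp point (between the pads) lies 19 mm behind it; z points along the fingers, y is the line along which they close (so a half turn about z gives the same grasp; the last joint's range is limited). The gripper opens to 87 mm and grips with 3 to 60 N. Pads are 19 mm wide; open, the fingers measure 117 mm over their backs; the gripper's body (75 mm by 190 mm) begins 51 mm behind the grasp point.
Start: joints at [-1.433, 0.333, 0.04, 1.465, -0.013, 1.343, -0.059], TCP at [0.152, 0.632, 0.223] pointing down, gripper open.
Joint ranges: [-2.58, 2.58], [-0.38, 2.09], [-1.3, 1.39], [0.25, 2.4], [-1.5, 4.64], [0.08, 2.09], [-2.65, 2.65]. Speed limits (rad/s): [2.22, 2.22, 2.79, 2.79, 3.14, 3.14, 3.14].

INTERFACE

Orientations are given as [roll, pitch, yaw] about the fixed x, y, z axes, in that order (R = Rz(yaw) Ry(pitch) Rx(roll)).
In Python, from bench import bot, effector, solver, status, imaging, job gives the robot as it stands. The module is installed in compiled form; this text tells all that it offers. Calls block until the motion is done:
- bot.move_pose(position, orientation): joint-space move of the TCP to a pose.
- bot.move_straight(position, velocity=0.15, frame=None): straight line of the TCP; frame=None keeps the orientation; velocity is the mean speed in m/s.
- bot.move_j(angles): joint-space move.
- effector.set_gripper(opening, newtons=None): finger opening in m; newtons is the grip in N (None keeps the last); returns when the fingers have stopped.
- bot.pause(seconds).
- solver.solve_ik(position, orientation): joint angles nearest the present ones, or None.
- status.get_state(): the state.
- imaging.snapshot(name): name is "scene" or "top" or "wrist"; returns a dict with "img" (400x640x3 uint8, red, green, blue), "depth" (400x640 float32, m along the optical axis (not along the pixel's ray), 0 where there is no reading), "intrinsics" (3x3 intrinsics, pixels), "cam_to_world" (4x4, takes a point from camera to world coordinates). Camera axes: x right, y down, z forward; pixel columns grow to the right and rows downward; lengths in m; the calibration is good to about 2 mm. A picture is of the moment at which its call begins.
A pose or a line that the arm cannot do raises bot.Unreachable and nothing moves.
- job.finish_job(): hands the job in; it is judged then, once.
The state is a dict: "clock": time; "joint_pos": joint angles; "qd": joint speeds; "tau": joint torques, N m; "position": TCP position; "orientation": TCP orientation; "wrist_force": force on the tool from outside, world axes, zero at the start; "torque": the same for the moment, N m; "opening": finger opening in m; "grip_force": force on a finger pad.
Only numpy, scipy, OpenCV 4.12 (cv2) and the standard library are available. Lean on these libraries where they do the work, as an engineer would, in place of code of your own. Each camera call takes 0.05 s, during which the arm holds its last target. There are 200 camera calls.

## Working session

There is one attempt and no reset: what is moved stays moved. The work goes in short steps, each a Python script; the robot and the scene stay as the last script left them, time stands still between calls to the robot, and variables do not carry over. Pictures are saved under pics/ and viewed, at most 10 in all, crops included, and the job is handed in when it is done.

```bash
mkdir -p pics
python3 - <<'E'
from bench import *
import cv2,numpy as np
for n in("top","scene"):
    s=imaging.snapshot(n); cv2.imwrite(f"pics/{n}0.png",s["img"][:,:,::-1]); np.savez(f"{n}0.npz",**s)
    print(n,s["intrinsics"].round(1).tolist(),s["cam_to_world"].round(3).tolist())
print(status.get_state())
E
```

```text
top [[408.1, 0.0, 315.8], [0.0, 408.1, 202.1], [0.0, 0.0, 1.0]] [[0.019, -0.989, 0.148, 0.331], [-0.999, -0.022, -0.023, -0.009], [0.027, -0.148, -0.989, 1.116], [0.0, 0.0, 0.0, 1.0]]
scene [[520.8, 0.0, 309.7], [0.0, 520.8, 193.4], [0.0, 0.0, 1.0]] [[-0.844, 0.31, -0.439, 1.237], [0.537, 0.489, -0.687, 1.137], [0.002, -0.815, -0.579, 1.008], [0.0, 0.0, 0.0, 1.0]]
{'clock': 0.1, 'joint_pos': array([-1.4332042 ,  0.33382343,  0.03990356,  1.46613787, -0.01338372,
        1.34329689, -0.0584863 ]), 'qd': array([ 0.00066393, -0.00075248, -0.00083379, -0.00143527,  0.00034261,
        0.00099127, -0.00044723]), 'tau': array([ 4.22702651e-03, -6.57807827e+01,  1.33999955e+00, -4.04712975e+01,
       -5.97202359e-02,  4.09583095e-02,  5.30163834e-05]), 'position': array([0.15243398, 0.63146043, 0.22178151]), 'orientation': array([-3.14019804e+00,  1.18726383e-04,  2.90477438e+00]), 'wrist_force': array([ 0.02223376, -0.79031295,  0.34508796]), 'torque': array([ 0.04904626, -0.01805564, -0.02397099]), 'grip_force': 0.0, 'opening': 0.08721102483913512}
```

View pics/top0.png

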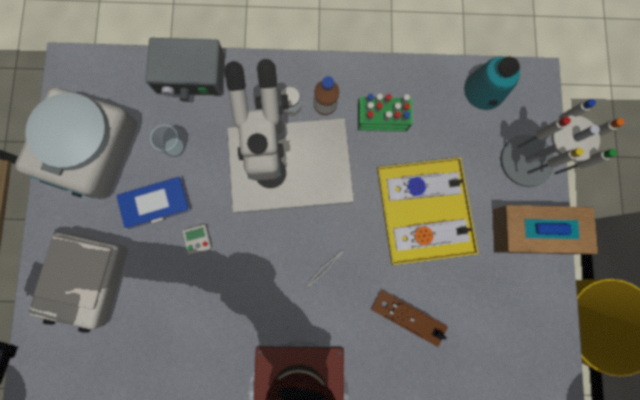

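View pics/scene0.png

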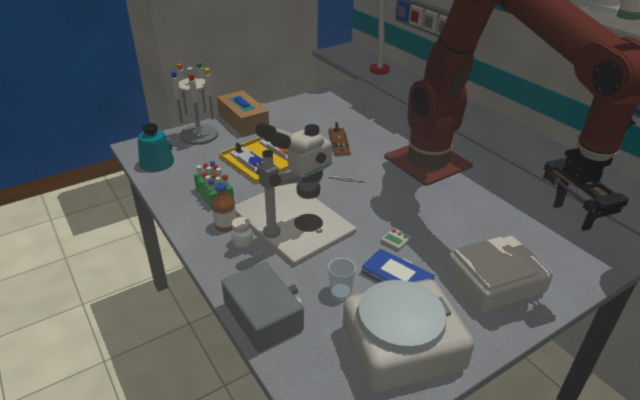

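Candidates in the top view:
- Blue-dish holder in the tray at (417,186). This is the one I want.
- Orange-dish holder at (424,235).
- Brown look-alike at (410,318).
- Box with blue inlay at (550,229).
- Blue slide box at (152,202).

The tabs are on the right, so the nose points left (+y). The microscope base is at about (290,165), with its bare part on the right.

```bash
cat > h.py <<'E'
import cv2,numpy as np
def ray(s,px,z):
    "world points of pixels (N,2) on the plane of height z"
    px=np.atleast_2d(px).astype(float); K=s["intrinsics"]; T=s["cam_to_world"]
    d=np.c_[(px-K[[0,1],[2,2]])/K[[0,1],[0,1]],np.ones(len(px))]@T[:3,:3].T
    o=T[:3,3]; return o+d*((z-o[2])/d[:,2])[:,None]
def proj(s,P):
    T=s["cam_to_world"]; c=(np.atleast_2d(P)-T[:3,3])@T[:3,:3]; c=c@s["intrinsics"].T; return c[:,:2]/c[:,2:]
def blobs(m,amin=20):
    n,l,st,c=cv2.connectedComponentsWithStats(m.astype(np.uint8)); return [(int(st[i,4]),c[i].round(1).tolist(),l==i) for i in range(1,n) if st[i,4]>=amin]
def save(s,n,crop=None,f=1):
    im=s["img"][:,:,::-1]
    if crop: im=im[crop[1]:crop[3],crop[0]:crop[2]]
    cv2.imwrite("pics/"+n,cv2.resize(im,None,fx=f,fy=f,interpolation=cv2.INTER_CUBIC))
E
python3 - <<'E'
from h import *
s=dict(np.load("top0.npz"))
for n,p,z in [("blue",(417,186),.026),("tab",(456,183),.04),("orange",(424,235),.026),
 ("base c1",(229,122),.022),("c2",(345,120),.022),("c3",(353,203),.022),("c4",(233,211),.022)]:
    print(n,ray(s,p,z).round(3))
hsv=cv2.cvtColor(s["img"],cv2.COLOR_RGB2HSV)
m=(hsv[...,0]>18)&(hsv[...,0]<35)&(hsv[...,1]>150)&(hsv[...,2]>80); m[:,490:]=0
ys,xs=np.nonzero(m); r=cv2.minAreaRect(np.c_[xs,ys].astype(np.float32)); print("tray",ray(s,cv2.boxPoints(r),.02).round(3))
save(s,"tray_crop.png",(360,140,500,280),4)
E
```

```text
blue [[ 0.546 -0.311  0.026]]
tab [[ 0.554 -0.413  0.04 ]]
orange [[ 0.412 -0.327  0.026]]
base c1 [[0.715 0.21  0.022]]
c2 [[ 0.73  -0.112  0.022]]
c3 [[ 0.495 -0.136  0.022]]
c4 [[0.466 0.187 0.022]]
tray [[ 0.595 -0.205  0.02 ]
 [ 0.637 -0.441  0.02 ]
 [ 0.368 -0.471  0.02 ]
 [ 0.33  -0.242  0.02 ]]
```

View pics/tray_crop.png

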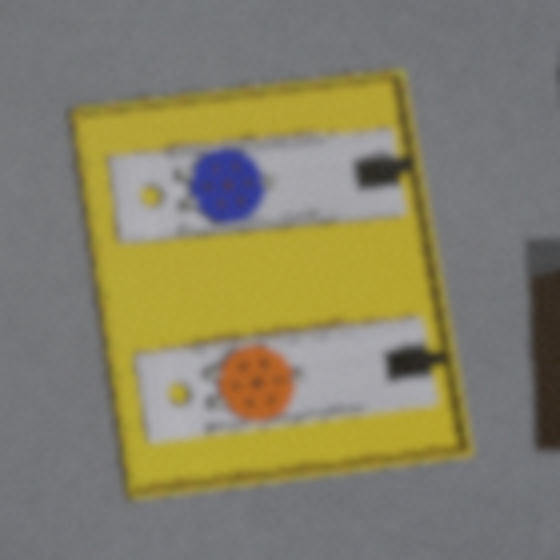

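The crop confirms it: the blue-dish holder is the upper one, with its hole at crop (152,196), dish at (228,186) and tab at (378,171). The nose points left (+y).

Run:
```python
from bench import *
from h import *
for y in (np.pi/2+.12,-np.pi/2+.12):
    for p in [(.548,-.335,.30),(.548,-.335,.008),(.575,-.03,.15),(.575,-.03,.03),(.575,-.01,.05)]:
        q=solver.solve_ik(p,[np.pi,0,y]); print(round(y,2),p,None if q is None else np.round(q,2))
q=status.get_state()
```

```text
1.69 (0.548, -0.335, 0.3) [-0.33  0.51  1.22  1.4  -0.48  1.55  0.97]
1.69 (0.548, -0.335, 0.008) [-0.24  0.75  1.01  1.73 -0.71  1.08  1.13]
1.69 (0.575, -0.03, 0.15) [-0.81  0.33  0.96  1.78 -0.29  1.18  0.35]
1.69 (0.575, -0.03, 0.03) [-0.79  0.54  0.97  1.89 -0.53  1.    0.54]
1.69 (0.575, -0.01, 0.05) [-0.8   0.48  0.93  1.87 -0.45  1.01  0.44]
-1.45 (0.548, -0.335, 0.3) [-0.33  0.51  1.22  1.4  -0.48  1.55 -2.17]
-1.45 (0.548, -0.335, 0.008) [-0.33  0.9   1.21  1.73 -0.91  1.19 -1.88]
-1.45 (0.575, -0.03, 0.15) [-0.97  0.47  1.23  1.78 -0.47  1.23 -2.64]
-1.45 (0.575, -0.03, 0.03) [-0.92  0.71  1.21  1.89 -0.76  1.1  -2.43]
-1.45 (0.575, -0.01, 0.05) [-0.97  0.66  1.22  1.88 -0.7   1.11 -2.5 ]
```

Run:
```python
from bench import *
from h import *
Y=1.69; o=[np.pi,0,Y]
bot.move_straight([.152,.632,.47],.4)
bot.move_pose([.40,.35,.5],o)
bot.move_pose([.50,-.05,.47],o)
print(status.get_state()["clock"])
for n,p in [("w1",None),("w2",(.565,-.09,.33)),("w3",(.548,-.335,.28))]:
    if p: bot.move_pose(p,o)
    s=imaging.snapshot("wrist"); np.savez(n+".npz",**s); save(s,n+".png")
    T=s["cam_to_world"]; print(n,status.get_state()["clock"],status.get_state()["position"].round(3),T[:3,3].round(3),T[:3,2].round(3),s["intrinsics"][0,0])
a=np.hstack([cv2.imread(f"pics/{n}.png") for n in("w2","w3")]); cv2.imwrite("pics/w23.png",cv2.resize(a,None,fx=.62,fy=.62))
```

```text
3.825
w1 3.875 [ 0.5   -0.048  0.47 ] [0.491 0.029 0.632] [ 0.034 -0.283 -0.959] 281.47980978302235
w2 4.6083 [ 0.566 -0.089  0.332] [ 0.556 -0.013  0.493] [ 0.034 -0.283 -0.958] 281.47980978302235
w3 5.6417 [ 0.55  -0.333  0.281] [ 0.54  -0.257  0.443] [ 0.035 -0.282 -0.959] 281.47980978302235
```

View pics/w23.png

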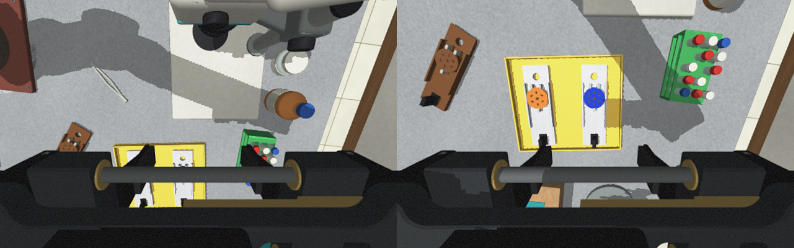

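Left (w2): the bare base is at about x 170–262, y 0–120, and the black disc at (210,38) is partly hidden by the head. Right (w3): the blue-dish holder has its dish at (594,98), hole at (594,76) and tab at (594,140). Next I'll measure both.

Run:
```python
from h import *
s=dict(np.load("w3.npz")); hsv=cv2.cvtColor(s["img"],cv2.COLOR_RGB2HSV); H,S,V=[hsv[...,i].astype(int) for i in range(3)]
b=max(blobs((H>105)&(H<130)&(S>150)&(np.arange(400)[:,None]<230)&(np.arange(640)<380)),key=lambda t:t[0]); print("dish",b[:2],ray(s,b[1],.026).round(4))
m=(S<70)&(V>110); x,y=map(int,b[1])
near=np.zeros_like(m); near[y-60:y+75,x-35:x+35]=1
for t in blobs(m&near.astype(bool),200):
    c,_=cv2.findContours(t[2].astype(np.uint8),0,2); r=cv2.minAreaRect(c[0]); print("plate",t[:2],ray(s,cv2.boxPoints(r),.014).round(4).tolist())
for t in blobs((H>18)&(H<35)&(S>130)&near.astype(bool),15): print("yellow",t[:2],ray(s,t[1],.004).round(4))
for t in blobs((V<50)&near.astype(bool),15): print("dark",t[:2],ray(s,t[1],.044).round(4))
save(s,"w3c.png",(x-60,y-70,x+60,y+90),3.5)
sc=dict(np.load("scene0.npz")); save(sc,"scc.png",(230,180,370,265),5)
w=dict(np.load("w1.npz"));save(w,"w1c.png",(220,0,460,200),2)
A=[cv2.imread("pics/"+n) for n in("w3c.png","scc.png")]
for n in("w3c","scc","w1c"): print(n,cv2.imread(f"pics/{n}.png").shape)
h=425;a=np.hstack([cv2.resize(cv2.imread("pics/w3c.png"),(319,425)),cv2.imread("pics/w1c.png")[:400].repeat(1,0)[:400].copy() if 0 else cv2.resize(cv2.imread("pics/w1c.png"),(480,400)) if 0 else cv2.copyMakeBorder(cv2.imread("pics/w1c.png"),0,25,0,0,0)]);cv2.imwrite("pics/a.png",a)
```

```text
dish (785, [317.7, 157.6]) [[ 0.5448 -0.3101  0.026 ]]
plate (3878, [317.8, 166.5]) [[0.5061, -0.239, 0.014], [0.5647, -0.2318, 0.014], [0.5924, -0.4263, 0.014], [0.5257, -0.4345, 0.014]]
yellow (4243, [314.7, 161.4]) [[ 0.5411 -0.3193  0.004 ]]
yellow (76, [317.9, 122.6]) [[ 0.5391 -0.261   0.004 ]]
dark (157, [318.1, 223.2]) [[ 0.5571 -0.4056  0.044 ]]
w3c (560, 420, 3)
scc (425, 700, 3)
w1c (400, 480, 3)
```

View pics/a.png

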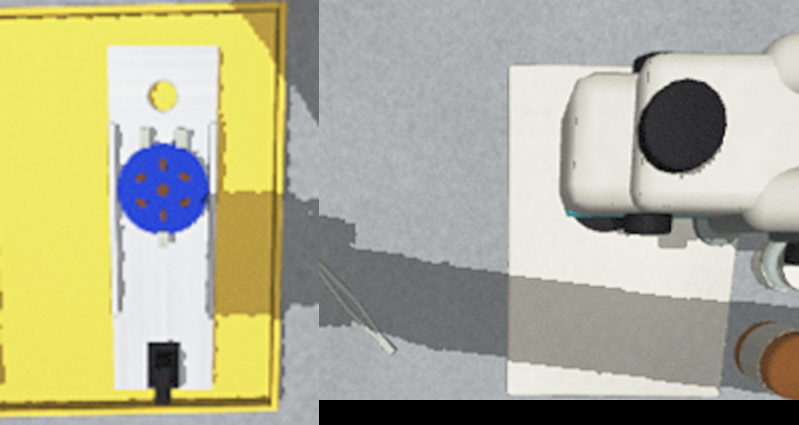

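View pics/scc.png

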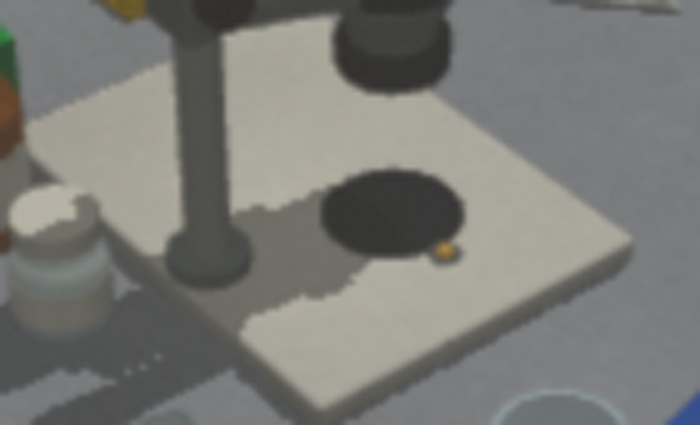

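The left crop shows a clean view of the holder in the tray. The scene crop shows the black disc at (392,213) and the brass pin at (446,250). I'll fit both now.

Run:
```python
from h import *
def edges(s,mask,rows,z,x0):
    L=[];R=[]
    for r in rows:
        xs=np.nonzero(mask[r])[0]
        # run containing x0
        a=x0
        while mask[r,a-1]:a-=1
        b=x0
        while mask[r,b+1]:b+=1
        L.append((a-.5,r));R.append((b+.5,r))
    return ray(s,L,z),ray(s,R,z)
def line(P):
    v=cv2.fitLine(P[:,:2].astype(np.float32),cv2.DIST_HUBER,0,.001,.001).ravel(); d=v[:2]*np.sign(v[1]); return d,v[2:]
s=dict(np.load("w3.npz")); hsv=cv2.cvtColor(s["img"],cv2.COLOR_RGB2HSV); H,S,V=[hsv[...,i].astype(int) for i in range(3)]
m=(S<70)&(V>110)
rowsN=range(106,112); rowsT=range(196,206)
for rr in(rowsN,rowsT):
    L,R=edges(s,m,rr,.014,312); M=(L+R)/2; print("w",np.linalg.norm((R-L)[:,:2],axis=1).round(3).mean(),"mid",M.mean(0).round(4))
# scope in scene
sc=dict(np.load("scene0.npz")); im=sc["img"]; hs=cv2.cvtColor(im,cv2.COLOR_RGB2HSV); H,S,V=[hs[...,i].astype(int) for i in range(3)]
win=np.zeros(V.shape,bool); win[205:240,285:330]=1
for t in blobs((V<75)&win,50):
    c,_=cv2.findContours(t[2].astype(np.uint8),0,2); e=cv2.fitEllipse(max(c,key=len)); print("disc",t[:2],e,"lens",ray(sc,e[0],.022).round(4), ray(sc,t[1],.022).round(4))
for t in blobs((H>8)&(H<30)&(S>90)&win,2): print("pin",t[:2],ray(sc,t[1],.026).round(4))
# disc ellipse robust: world contour circle
for n in("w1","w2"):
    w=dict(np.load(n+".npz")); hs=cv2.cvtColor(w["img"],cv2.COLOR_RGB2HSV); S,V=hs[...,1].astype(int),hs[...,2].astype(int)
    g=cv2.GaussianBlur(cv2.cvtColor(w["img"],cv2.COLOR_RGB2LAB),(0,0),1.0).astype(int)
    B=g[...,2]; print(n,"lab base/bench",g[150 if n=="w1" else 120,330],g[150 if n=="w1" else 120,230])
    c=proj(w,[[.508,.0,.022],[.735,-.0,.022],[.6,-.12,.022],[.52,.1,.022]]).round(0); print(c.tolist())
```

```text
w 0.061 mid [ 0.5361 -0.2415  0.014 ]
w 0.0615 mid [ 0.5534 -0.3788  0.014 ]
disc (363, [307.8, 222.3]) ((307.77105712890625, 222.32423400878906), (15.833415985107422, 27.389232635498047), 87.95651245117188) lens [[0.576  0.0912 0.022 ]] [[0.5758 0.0911 0.022 ]]
pin (10, [318.6, 229.7]) [[0.5702 0.1422 0.026 ]]
w1 lab base/bench [165 126 133] [128 127 129]
[[326.0, 134.0], [431.0, 148.0], [359.0, 194.0], [338.0, 84.0]]
w2 lab base/bench [164 127 133] [119 127 127]
[[290.0, 107.0], [430.0, 125.0], [337.0, 187.0], [304.0, 38.0]]
```

Run:
```python
from h import *
def fit(P):
    v=cv2.fitLine(P[:,:2].astype(np.float32),cv2.DIST_HUBER,0,.0005,.001).ravel(); return v[:2],v[2:]
for n in("w1","w2"):
    w=dict(np.load(n+".npz")); L=cv2.GaussianBlur(cv2.cvtColor(w["img"],cv2.COLOR_RGB2LAB)[...,0],(0,0),.8).astype(float)
    gx=cv2.Sobel(L,cv2.CV_64F,1,0);gy=cv2.Sobel(L,cv2.CV_64F,0,1)
    # predicted edge from lens (.576,.091), yaw 6 deg
    yv=np.array([-np.sin(.105),np.cos(.105)]);xv=np.array([yv[1],-yv[0]]);o=np.array([.576,.0915])
    def edge(a,b,g,ax,sgn):
        out=[]
        P=np.array([np.r_[o+xv*(a[0]+(b[0]-a[0])*t)+yv*(a[1]+(b[1]-a[1])*t),.022] for t in np.linspace(.05,.95,60)])
        for u,v in proj(w,P):
            u,v=int(round(u)),int(round(v))
            if ax==0: k=np.arange(u-8,u+9); val=sgn*g[v,k]; i=val[1:-1].argmax()+1; p=[k[i],v]
            else: k=np.arange(v-8,v+9); val=sgn*g[k,u]; i=val[1:-1].argmax()+1; p=[u,k[i]]
            if val[i]<25: continue
            d=(val[i-1]-val[i+1])/(2*(val[i-1]-2*val[i]+val[i+1])+1e-9); p[ax]+=np.clip(d,-1,1); out.append(p)
        return ray(w,out,.022)
    def rep(name,a,b,g,ax,s):
        P=edge(a,b,g,ax,s); d,c=fit(P); ang=np.degrees(np.arctan2(d[1],d[0])); res=np.abs((P[:,:2]-c)@[-d[1],d[0]])
        print(n,name,len(P),"ang",round(ang,2),"pt",c.round(4),"medres",np.median(res).round(5)); return d,c
    d1,c1=rep("x=-100",(-.1,-.2),(-.1,.03),gx,0,1)
    d2,c2=rep("y=-220",(-.08,-.22),(.12,-.22),gy,1,-1)
    d3,c3=rep("x=140",(.14,-.21),(.14,-.09),gx,0,-1)
    d1=d1*np.sign(d1[1]); d2=d2*np.sign(d2[0])
    k=np.linalg.solve(np.c_[d1,-d2],c2-c1); cor=c1+d1*k[0]; xd=np.array([d1[1],-d1[0]])
    print("corner",cor.round(4),"lens",(cor+xd*.1+d1*.22).round(4),"pin",(cor+xd*.1+d1*.27).round(4))
```

```text
w1 x=-100 60 ang -83.7 pt [0.4842 0.0047] medres 9e-05
w1 y=-220 60 ang 6.39 pt [ 0.6422 -0.1215] medres 0.00018
w1 x=140 60 ang -82.63 pt [ 0.7241 -0.0145] medres 0.00036
corner [ 0.4999 -0.1375] lens [0.5751 0.0922] pin [0.5697 0.1419]
w2 x=-100 60 ang -83.67 pt [ 0.4855 -0.006 ] medres 0.00029
w2 y=-220 60 ang 6.51 pt [ 0.6188 -0.1241] medres 0.00016
w2 x=140 60 ang -82.56 pt [ 0.7239 -0.0141] medres 0.00042
corner [ 0.5001 -0.1376] lens [0.5753 0.092 ] pin [0.5697 0.1417]
```

Estimates so far:
- **Pin:** about (0.5698, 0.1419), where both views agree.
- **Lens:** (0.5752, 0.092), with microscope yaw 6.35°.
- **Holder origin:** (0.5478, −0.3339), yaw 7.2°.

Next I'll check IK for the lay and the tilted tab push, then grasp.

```bash
cat >> h.py <<'E'
A=np.radians(6.35); YV=np.array([-np.sin(A),np.cos(A)]); XV=np.array([np.cos(A),np.sin(A)]); LENS=np.array([.5752,.0921])
def scope(x,y,z): return np.r_[LENS+XV*x+YV*y,z]
PSI=np.pi/2+A; HPSI=np.pi/2+np.radians(7.2); HO=np.array([.5478,-.3339])
E
python3 - <<'E'
from bench import *
from h import *
for y in(-.14,): 
    for z in(.12,.03): print("lay",y,z,np.round(solver.solve_ik(scope(0,y,z),[np.pi,0,PSI]),2))
for p in(0,-.3,-.45):
    for y,z in((-.24,.15),(-.24,.04),(-.11,.04)):
        q=solver.solve_ik(scope(0,y,z),[np.pi,p,PSI]); print(p,y,z,None if q is None else np.round(q,2))
o=[np.pi,0,HPSI]; f=np.array([np.cos(HPSI),np.sin(HPSI)])
effector.set_gripper(.076,30)
bot.move_pose(np.r_[HO,.07],o)
bot.move_straight(np.r_[HO,.009],.06); bot.pause(.2)
st=status.get_state(); print(st["clock"],st["position"].round(4),st["orientation"].round(3),st["wrist_force"].round(2))
s=imaging.snapshot("wrist"); save(s,"g.png",(160,60,480,400),1.7)
E
```

```text
lay -0.14 0.12 [-0.82  0.47  1.06  1.77 -0.44  1.16  0.49]
lay -0.14 0.03 [-0.74  0.57  0.96  1.84 -0.55  1.02  0.56]
0 -0.24 0.15 [-0.6   0.48  1.02  1.67 -0.43  1.23  0.63]
0 -0.24 0.04 [-0.52  0.59  0.91  1.77 -0.53  1.05  0.7 ]
0 -0.11 0.04 [-0.82  0.57  1.01  1.85 -0.56  1.04  0.52]
-0.3 -0.24 0.15 [-0.3   0.56  0.89  1.57 -0.66  1.45  0.82]
-0.3 -0.24 0.04 [-0.25  0.66  0.8   1.65 -0.74  1.29  0.91]
-0.3 -0.11 0.04 [-0.51  0.57  0.85  1.79 -0.76  1.2   0.76]
-0.45 -0.24 0.15 [-0.17  0.61  0.83  1.51 -0.76  1.57  0.89]
-0.45 -0.24 0.04 [-0.12  0.72  0.75  1.59 -0.82  1.42  0.99]
-0.45 -0.11 0.04 [-0.37  0.62  0.78  1.76 -0.86  1.31  0.87]
8.4 [ 0.548  -0.334   0.0093] [3.141 0.    1.697] [-0.24  0.66 -0.13]
```

View pics/g.png

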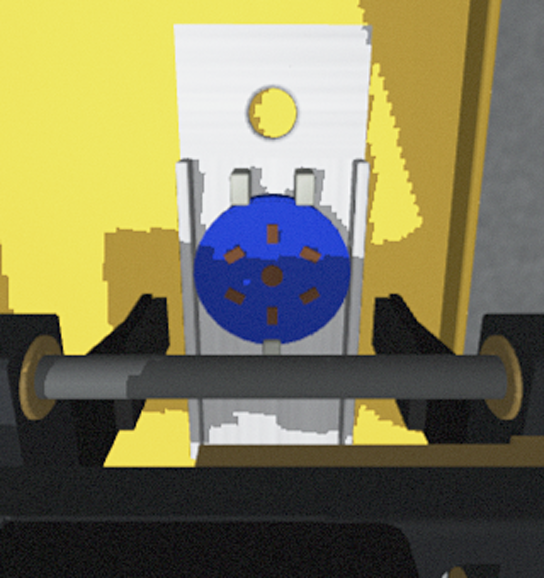

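The fingers straddle the holder evenly: tips at x≈167 and 375, with the plate centred at about 272. Next: grip, lift, carry and lay.

Run:
```python
from bench import *
from h import *
def st(t):
    s=status.get_state(); print(t,round(s["clock"],2),s["position"].round(4),s["orientation"].round(3),"F",s["wrist_force"].round(2),"M",s["torque"].round(2),"open",round(s["opening"],4),"grip",round(s["grip_force"],1)); return s
effector.set_gripper(.05,30); g=st("grip")
z0=g["position"][2]
bot.move_straight(np.r_[HO,.03],.05); st("up")
bot.move_straight(np.r_[HO,.12],.15); bot.pause(.2); a=st("lifted"); F0=a["wrist_force"][2]
bot.move_straight(scope(0,-.14,.12),.15,[np.pi,0,PSI]); st("over")
ztouch=z0-.004+.022   # TCP when underside is on the base (tray floor 4)
bot.move_straight(scope(0,-.14,ztouch+.006),.08); bot.pause(.2); st("near")
for dz in (.004,.003,.002,.001,0,-.001,-.002):
    bot.move_straight(scope(0,-.14,ztouch+dz),.02); bot.pause(.1); s=st(dz)
    if s["wrist_force"][2]-F0>1.5: break
```

```text
grip 8.9 [ 0.5479 -0.3339  0.009 ] [3.141 0.    1.697] F [-0.62 -0.26 -0.31] M [-0.06 -0.05  0.03] open 0.0597 grip 30.0
up 9.47 [ 0.5479 -0.3338  0.0302] [ 3.141 -0.     1.697] F [ 0.56  0.76 -3.04] M [-0.04  0.06 -0.02] open 0.0601 grip 30.0
lifted 10.42 [ 0.5473 -0.3336  0.1189] [-3.140e+00 -1.000e-03  1.696e+00] F [-0.33 -0.27 -2.81] M [-0.04 -0.02  0.  ] open 0.0599 grip 30.0
over 12.5 [ 0.5906 -0.048   0.1201] [3.142 0.    1.68 ] F [-0.98  0.18 -2.02] M [-0.03  0.02 -0.04] open 0.0592 grip 30.0
near 13.93 [ 0.5909 -0.047   0.0334] [ 3.141 -0.     1.682] F [-0.15 -0.27 -3.26] M [-0.07  0.01  0.01] open 0.0599 grip 30.0
0.004 14.28 [ 0.5907 -0.0471  0.031 ] [-3.142  0.     1.682] F [-0.06  0.51 -3.29] M [-0.11 -0.01 -0.03] open 0.0599 grip 30.0
0.003 14.63 [ 0.5907 -0.047   0.03  ] [-3.142  0.     1.682] F [-0.8  -0.01 -3.79] M [-0.11  0.03  0.02] open 0.0599 grip 30.0
0.002 14.98 [ 0.5907 -0.0471  0.029 ] [-3.142  0.     1.682] F [ 0.42 -0.33 -1.32] M [-0.1   0.02  0.04] open 0.0592 grip 30.0
0.001 15.33 [ 0.5907 -0.047   0.028 ] [ 3.142 -0.     1.682] F [ 0.58  0.22 -2.37] M [-0.1  -0.    0.03] open 0.0598 grip 30.0
0 15.68 [ 0.5907 -0.0471  0.027 ] [3.142 0.    1.682] F [-0.53 -0.97 -2.88] M [-0.09  0.   -0.02] open 0.0601 grip 30.0
-0.001 16.03 [ 0.5907 -0.047   0.027 ] [ 3.142e+00 -1.000e-03  1.682e+00] F [-4.87  1.02  9.49] M [ 0.21  1.2  -0.  ] open 0.0597 grip 30.0
```

Run:
```python
from bench import *
from h import *
bot.move_straight(scope(0,-.14,.0272),.02)
effector.set_gripper(.080,10); bot.pause(.2)
bot.move_straight(scope(0,-.14,.10),.15)
bot.move_straight(scope(0,-.25,.26),.25)
s=imaging.snapshot("wrist"); np.savez("w4.npz",**s); save(s,"w4.png",(200,0,520,240),2.4); print(status.get_state()["clock"],status.get_state()["wrist_force"])
hsv=cv2.cvtColor(s["img"],cv2.COLOR_RGB2HSV); H,S,V=[hsv[...,i].astype(int) for i in range(3)]
b=[t for t in blobs((H>105)&(H<130)&(S>150)&(np.arange(400)[:,None]<230),100)]
for t in b: print("dish",t[:2],ray(s,t[1],.044).round(4))
pr=lambda y,z:proj(s,scope(0,y,z)).round(1).tolist()
print("expected dish",pr(-.116,.044),"tab top",pr(-.226,.062),"hole",pr(-.066,.032), "pin",pr(.05,.028))
```

```text
18.775 [-0.01791287 -0.17669842 -1.02799934]
dish (1214, [319.5, 72.4]) [[ 0.5876 -0.0232  0.044 ]]
dish (1116, [520.1, 119.1]) [[ 0.8489 -0.049   0.044 ]]
dish (168, [452.5, 215.5]) [[ 0.7951 -0.1863  0.044 ]]
expected dish [[319.8, 72.4]] tab top [[319.6, 164.2]] hole [[319.9, 29.2]] pin [[320.2, -87.8]]
```

View pics/w4.png

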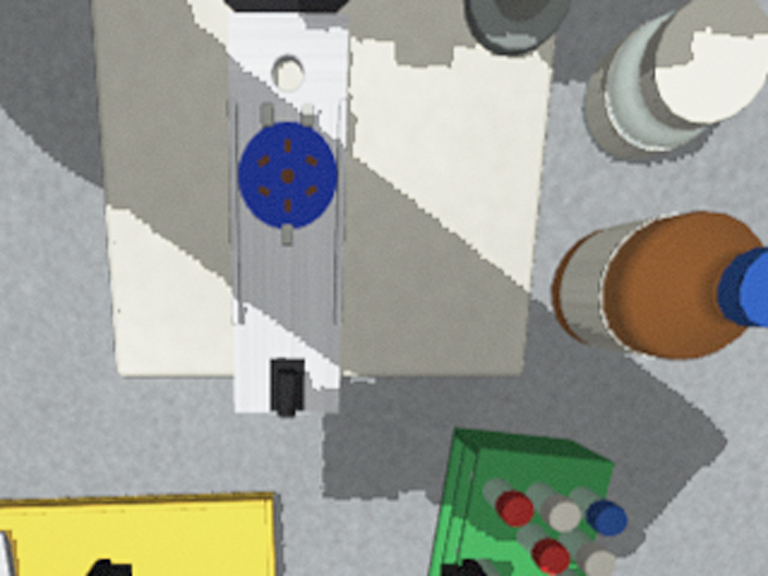

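The holder lies square where intended: hole at (288,72), dish at (288,175), tab at (288,388), with the expected dish pixel matching to within 0.3 px. Before the tilted tab grasp I need to check clearance to the rack.

Run:
```python
from h import *
s=dict(np.load("w4.npz"));t=dict(np.load("top0.npz"))
def sc(p): d=p[:2]-LENS; return np.round([d@XV,d@YV],3)
for z in(.06,.098): print(z,[sc(ray(s,p,z)[0]) for p in((200+455/2.4,430/2.4),(200+612/2.4,465/2.4))],[sc(ray(t,p,z)[0]) for p in((361,130),(411,131),(358,96))])
```

```text
0.06 [array([ 0.091, -0.246]), array([ 0.179, -0.265])] [array([ 0.086, -0.255]), array([ 0.072, -0.39 ]), array([ 0.183, -0.258])]
0.098 [array([ 0.082, -0.238]), array([ 0.16 , -0.255])] [array([ 0.074, -0.249]), array([ 0.06 , -0.379]), array([ 0.167, -0.251])]
```

Tilting here would bring the gripper body down on the rack. So I'll drag the tab 60 mm with the tool vertical, then regrasp tilted for the final push beside the head.

Run:
```python
from bench import *
from h import *
def st(t):
    s=status.get_state(); print(t,round(s["clock"],2),s["position"].round(4),"F",s["wrist_force"].round(2),"open",round(s["opening"],4),"grip",round(s["grip_force"],1)); return s
effector.set_gripper(.04,8)
bot.move_straight(scope(0,-.226,.12),.25)
bot.move_straight(scope(0,-.226,.044),.08); bot.pause(.1); st("down")
effector.set_gripper(.0,8); st("grip")
bot.move_straight(scope(0,-.166,.044),.05); bot.pause(.1); st("drag")
effector.set_gripper(.04,8)
bot.move_straight(scope(0,-.166,.12),.15)
bot.move_straight(scope(0,-.24,.21),.25,[np.pi,-.2,PSI]); bot.pause(.1)
s=imaging.snapshot("wrist"); np.savez("w5.npz",**s); st("look")
hsv=cv2.cvtColor(s["img"],cv2.COLOR_RGB2HSV); H,S,V=[hsv[...,i].astype(int) for i in range(3)]
for t in blobs((H>105)&(H<130)&(S>150)&(np.arange(400)[:,None]<230)&(np.arange(640)<400),100): print("dish",t[:2],ray(s,t[1],.044).round(4))
for y,z,n in((-.056,.044,"dish"),(-.166,.062,"tab"),(-.18,.032,"tail"),(-.006,.032,"hole")): print(n,proj(s,scope(0,y,z)).round(1).tolist())
save(s,"w5.png",(220,0,420,240),2.4)
```

```text
down 21.62 [ 0.6006 -0.1326  0.0446] F [0.2  0.46 0.63] open 0.0398 grip 0.0
grip 22.25 [ 0.6002 -0.1325  0.044 ] F [-0.64 -0.12  0.51] open 0.01 grip 8.0
drag 23.7 [ 0.5936 -0.0725  0.044 ] F [-0.39  2.11  1.26] open 0.0101 grip 8.0
look 25.93 [ 0.6015 -0.1443  0.2085] F [ 0.49  0.05 -0.14] open 0.0401 grip 0.0
dish (1380, [319.5, 58.7]) [[0.581  0.0354 0.044 ]]
dish [[319.9, 57.8]]
tab [[319.7, 152.7]]
tail [[319.6, 166.4]]
hole [[320.0, 18.1]]
```

View pics/w5.png

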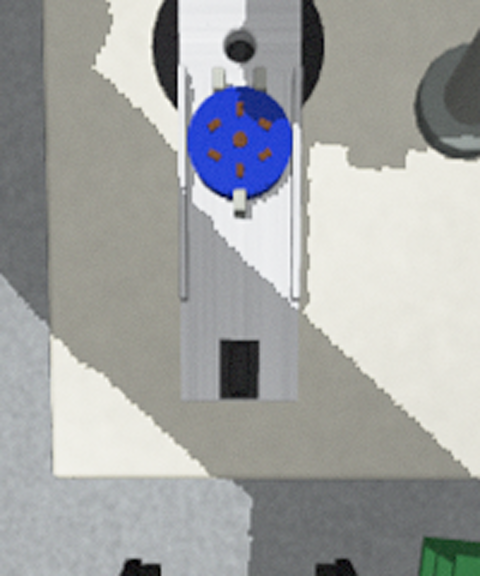

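The holder is square and centred: the disc edges at 153 and 324 are symmetric about the plate centre at 240. Next: regrasp tilted and make the final push.

Run:
```python
from bench import *
from h import *
def st(t):
    s=status.get_state(); print(t,round(s["clock"],2),s["position"].round(4),"F",s["wrist_force"].round(2),"Fy",round(s["wrist_force"][:2]@YV,2),"open",round(s["opening"],4)); return s
o=[np.pi,-.45,PSI]; D=.0083; z=.044
bot.move_straight(scope(0,-.1665+D-.03,.12),.2,o)
bot.move_straight(scope(0,-.1665+D,z),.1); bot.pause(.1); st("down")
effector.set_gripper(0,10); st("grip")
for y,v in((-.146,.05),(-.132,.04),(-.122,.03),(-.116,.02),(-.113,.02),(-.111,.02),(-.110,.02)):
    bot.move_straight(scope(0,y+D,z),v); s=st(y)
    if np.linalg.norm(s["wrist_force"])>20: print("STOP"); break
```

```text
down 27.67 [ 0.5931 -0.0657  0.0447] F [-0.19  0.66 -0.33] Fy 0.68 open 0.0402
grip 28.29 [ 0.5927 -0.0651  0.044 ] F [-0.29 -0.49  0.22] Fy -0.45 open 0.0101
-0.146 28.85 [ 0.5903 -0.0434  0.044 ] F [-0.38  1.02  0.67] Fy 1.06 open 0.0101
-0.132 29.35 [ 0.5892 -0.0314  0.0443] F [ 1.33 -3.31  2.65] Fy -3.44 open 0.0099
-0.122 29.83 [ 0.588  -0.0207  0.0444] F [ 1.24 -2.53  6.07] Fy -2.65 open 0.01
-0.116 30.28 [ 0.5872 -0.0146  0.0442] F [ 1.44 -2.44  5.2 ] Fy -2.59 open 0.0097
-0.113 30.58 [ 0.5867 -0.0116  0.0439] F [ 0.52 -0.9   3.78] Fy -0.95 open 0.01
-0.111 30.83 [ 0.5865 -0.0099  0.0439] F [ 1.53 -2.95  2.51] Fy -3.1 open 0.0102
-0.11 31.08 [ 0.5864 -0.0089  0.0439] F [-1.04 -3.01  3.48] Fy -2.87 open 0.0101
```

Run:
```python
from bench import *
from h import *
effector.set_gripper(.03,8); bot.pause(.3)
o=[np.pi,-.45,PSI]
bot.move_straight(scope(0,-.14,.11),.15); bot.move_straight(scope(0,-.24,.14),.2); bot.pause(.1)
s=imaging.snapshot("wrist"); np.savez("w6.npz",**s); sc=imaging.snapshot("scene"); np.savez("sc6.npz",**sc); print(status.get_state()["clock"])
hsv=cv2.cvtColor(s["img"],cv2.COLOR_RGB2HSV); H,S,V=[hsv[...,i].astype(int) for i in range(3)]
for t in blobs((H>105)&(H<130)&(S>150)&(np.arange(400)[:,None]<230)&(np.arange(640)<400),100): print("dish",t[:2])
for y,z,n in((0,.044,"dish"),(-.110,.062,"tab"),(-.124,.032,"tail"),(.05,.032,"hole")): print(n,proj(s,scope(0,y,z)).round(1).tolist(),proj(sc,scope(0,y,z)).round(1).tolist())
# plane of plate from depth: strip of plate points x=+-.018..,-.10..-.035 and nose
K=s["intrinsics"];T=s["cam_to_world"]
def pts(x,y):
    u,v=proj(s,scope(x,y,.032))[0].round().astype(int); d=s["depth"][v,u]
    return (T@np.r_[d*(u-K[0,2])/K[0,0],d*(v-K[1,2])/K[1,1],d,1])[2]
print([(y,np.round(np.median([pts(x,y) for x in np.linspace(-.02,.02,15)]),4)) for y in(-.09,-.08,-.07,-.06,-.05,-.04,.04,.055,.065,.072)])
print("base z",np.round(np.median([pts(x,y) for x in(-.07,-.06) for y in(-.12,-.1,-.08)]),4))
a=cv2.resize(s["img"][0:220,220:420],None,fx=2,fy=2,interpolation=2);b=cv2.resize(sc["img"][185:265,265:355],None,fx=4.4,fy=4.4,interpolation=2)
h=440;b=cv2.copyMakeBorder(b,0,h-b.shape[0],0,0,0);cv2.imwrite("pics/w6.png",np.hstack([a,b])[:,:,::-1])
```

```text
33.5917
dish (1417, [319.0, 32.8])
dish [[319.6, 29.6]] [[308.1, 216.7]]
tab [[319.4, 115.4]] [[286.1, 195.2]]
tail [[319.3, 140.7]] [[283.7, 200.9]]
hole [[319.7, -0.3]] [[318.7, 228.0]]
[(-0.09, np.float64(0.0321)), (-0.08, np.float64(0.0317)), (-0.07, np.float64(0.0312)), (-0.06, np.float64(0.0316)), (-0.05, np.float64(0.0316)), (-0.04, np.float64(0.0317)), (0.04, np.float64(0.0321)), (0.055, np.float64(0.2712)), (0.065, np.float64(0.2703)), (0.072, np.float64(0.2694))]
base z 0.0216
```

View pics/w6.png

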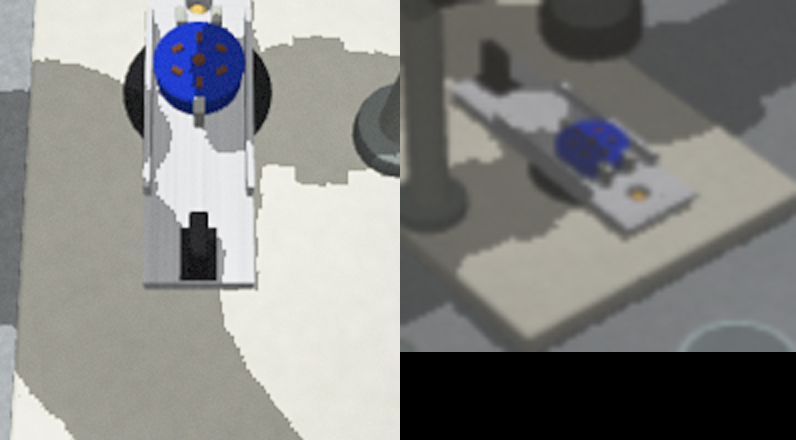

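The plate reads 10 mm above the base and level along its length. The brass pin shows in the hole in both views: left (198,8), right (638,193). It has seated, so I'm handing it in.

```bash
python3 -c "
from bench import *
print(job.finish_job())"
```

```text
the job is handed in; nothing more can be done
None
```

The job is handed in after about 34 s of robot time, though no verdict came back: the blue-dish holder lies flat on the microscope base, released, with its hole over the pin and its dish under the lens, and I saw nothing else moved.

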